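# Home the leak tester's click valve and open it three clicks

## Task

Get the flute leak tester ready: turn its black valve knob gently clockwise until it comes up against its closed stop, without forcing it, then open it exactly three clicks anticlockwise and let go. Then switch the pump on by flipping its toggle switch over to the other side. Leave the glue bottle, the tin and the screwdriver standing and lying as they are.

Things in the scene. Friction and masses are not known exactly. Their poses are not given: they have to be found in the camera images.
- panel (a point): Centre of the flat top panel of the leak tester, a blue metal case 180 (its x) x 250 (its y) x 85 mm high, fixed to the bench. Its frame turns with the case: x runs from the hose-barb side to the gauge side, y along the long side, z up. A gauge 86 mm across, 10 mm high, sits at (28, 62) mm, a brass hose barb 28 mm high at (-55, 95) mm from this point.
- knob_grip (a point): Point on the axis of the black valve knob, at (15, -62, 32) mm from the panel centre; does not turn with it. Knob: upright cylinder, 40 mm across, top 13 mm above this point, 2 to 6 clicks open at the start. 16 clicks a turn (22.5 deg each), about 0.1 N m to pass one; it settles in the clicks. The closed stop is itself a click, springy by some 0.1 rad, and must not take over 0.5 N m.
- switch (a joint): Pump toggle switch angle in rad: 0 = off (bat leaning to the tester's -x), 0.9 = on (leaning to +x). Stays where it is left; stiff by 0.03 N m (about 1 N at the tip). Off at the start.
- switch_tip (a point): Centre of the 11 mm steel ball at the tip of the toggle's 7 mm bat, 30 mm from its pivot. Off, it stands 31 mm above the panel; pivot at (-52, 30, 4) mm from the panel centre, swinging in the tester's x-z plane. Moves with the bat.
- glue: White glue bottle, 34 mm across, 85 mm high, standing by the tester's +y end. Origin: centre of its underside.
- tin: Flat teal tin, 68 mm across, 28 mm high, by the tester's +y end. Origin: centre of its underside.
- driver: Screwdriver, green handle 26 mm thick, 170 mm long, lying by the tester's -y end along the tester's x. Origin: on the bench under its middle.

How it is judged:
By the outcome, as a careful person would: the job done as asked, in the order asked, and still so for the second after the job is handed in, with the robot touching nothing.
It also fails if it takes over 72 s, if anything falls off the work surface, if the arm or the gripper's body presses on something with over 40 N, if the wrist force passes 120 N, or if a joint passes its speed limit or range.

## Robot

A 6-joint arm with a two-finger parallel gripper is mounted at the origin on the work surface. World frame = base frame: x ahead of the robot, y to its left, z up, the work surface at z = 0. Lengths are in m, angles in degrees, forces in N, time in s.
With the tool pointing down it reaches from about 0.25 to 0.725 m from the base axis. Payload 9.7 kg.
Tool frame: the origin (TCP) lies at the very end of the fingers, on their centre line; the grasp point (between the pads) lies 19 mm behind it (bot.pinch_z is the distance from the TCP to the grasp point, in m); x points along the fingers, z is the direction in which the jaws open and shut, and the axes are right-handed (so a half turn about x gives the same grasp; the last joint's range is limited). The gripper opens to 85 mm and grips with 20 to 120 N. Pads are 22 mm wide; open, the fingers measure 114 mm over their backs; the gripper's body (76 mm by 85 mm) begins 54 mm behind the grasp point. The pads swing forward as they close: fully open they stand 13 mm farther back than shut.
Start: joints at [67.151, 4.979, 10.078, 95.1, 0, 90], TCP at [0.214, 0.507, 0.231] pointing down, gripper open.
Joint ranges: [-179.16, 179.16], [-48.56, 103.87], [-65.8, 70.77], [-126.05, 130.52], [-82.76, 87.17], [-180, 180]. Speed limits (degrees/s): [127.2, 127.2, 147.25, 180, 180, 180].

## Interface

Orientations are given as [roll, pitch, yaw] about the fixed x, y, z axes, in that order (R = Rz(yaw) Ry(pitch) Rx(roll)).
In Python, from workcell import bot gives the robot as it stands.
- The arm moves only by the tool play_rows, never from a script. Its argument "rows" is a list of rows, each a list of 3 entries, a list of its own where there are three numbers: the shift along the tool's x, y, z in cm, then the turn about the tool's x in degrees, then the finger opening in cm, from 0 to 8.54. A call has 1 to 12 rows; each row is the pose to reach, as a shift and turn from the pose commanded when the call began, along the tool's axes at that moment; what a row does not reach only later rows make up. A row lasts 1/12 s, in which the tool goes at most 41.7 mm and 7.16 degrees, less where a joint would pass 70% of its speed; a pose out of reach is approached as far as the arm can. A call with a gripper value outside its range is refused whole. The fingers move at their own pace and stop on an object; "squeeze" is the grip in N (left out, the last holds). Time passes only in rows, so rows that repeat a pose let the fingers close. It gives the time, the measured TCP pose, the force and the opening at its end, in the units of the state.
- bot.get_obs(): the state, without advancing time (a new reading comes with each control period).
- bot.camera(name): name is "side" or "top" or "wrist"; returns (picture, depth): 384x512x3 uint8, blue, green, red; 384x512 float32, m along the optical axis (not along the pixel's ray), 0 where there is no reading.
- bot.camera_model(name): a dict with "fx", "fy", "cx", "cy" (pixels), "origin" and "attitude" of the camera in the world; the wrist camera has in their place "mount" (4x4, takes a point from camera to tool coordinates, whose origin is the TCP and whose axes are the tool frame's). Camera axes: x right, y down, z forward; pixel columns grow to the right and rows downward; lengths in m; the calibration is good to about 2 mm. A picture is of the moment at which its call begins: read the wrist's pose just before it. camera_model takes no time and is no camera call.
- bot.job_done(): hands the job in, once; it reports no verdict.
The state is a dict: "time": time; "q": joint angles; "qd": joint speeds; "joint_efforts": joint torques, N m; "ee_pos": TCP position; "tcp_rot": TCP orientation; "wrist_force": force on the tool from outside, world axes, zero at the start; "torque": the same for the moment, N m; "opening": finger opening in m.
Only numpy, scipy, OpenCV 4.12 (cv2) and the standard library are available. Lean on these libraries where they do the work, as an engineer would, in place of code of your own. Each camera call takes 0.05 s, during which the arm holds its last target.

## Working session

There is one attempt and no reset: what is moved stays moved. The work goes in short steps, Python scripts to look and compute and a tool call to move; the robot and the scene stay as the last step left them, time stands still between calls to the robot, and variables do not carry over. Pictures are saved under pics/ and viewed, and the job is handed in when it is done.

Besides the shell and the picture viewer there is one more tool, called after "Request:" by a JSON object that holds its "fn" and its "kwargs". play_rows: Moves the arm, as the interface text tells. Its arguments: {"type":"object","properties":{"rows":{"type":"array"},"squeeze":{"type":"number"}},"required":["rows"]}

```bash
ls; mkdir -p pics
python3 - <<'E'
from workcell import bot
import cv2,numpy as np
o=bot.get_obs()
for k,v in o.items(): print(k,v)
for n in ["top","side"]:
    p,d=bot.camera(n); cv2.imwrite(f"pics/{n}0.png",p); np.save(f"pics/{n}0.npy",d); print(n,bot.camera_model(n))
print(bot.camera_model("wrist"),bot.pinch_z)
E
```

```text
pics
time 0.0
q [6.71509162e+01 5.01014230e+00 1.00340733e+01 9.50990053e+01
 1.80604995e-03 8.99990516e+01]
qd [-0.10400237 -0.08890788 -0.01427013 -0.02016575 -0.06722482 -0.0135786 ]
joint_efforts [ 5.25747291e-04 -5.20387995e+01  4.64803398e+01  1.64916023e-02
 -3.58636964e-05 -5.12796099e-07]
ee_pos [0.21347074 0.50663464 0.23058885]
tcp_rot [ 178.62096298   89.92490399 -114.22717364]
wrist_force [-0.29290343 -0.90874463 -0.36952786]
torque [-0.01253916  0.03034385  0.02986586]
opening 0.08549767396655422
top {'fx': 448.4113967947919, 'fy': 448.4113967947919, 'cx': 252.4386412951711, 'cy': 193.4255614035439, 'origin': array([0.46931388, 0.03140291, 0.98254876]), 'attitude': array([-170.84950494,   -0.51466878,  -89.19014234])}
side {'fx': 426.83557442821524, 'fy': 426.83557442821524, 'cx': 255.0822962482924, 'cy': 189.78845894982646, 'origin': array([ 0.50176988, -0.6872237 ,  0.73272156]), 'attitude': array([-130.2967883 ,   -0.60579741,   -7.56617664])}
{'fx': 267.08573171282023, 'fy': 267.08573171282023, 'cx': 255.33369484851957, 'cy': 192.5739305123706, 'mount': array([[ 3.46788208e-06, -3.15066714e-01,  9.49069526e-01,
        -1.41580826e-01],
       [-2.90041996e-04, -9.49069487e-01, -3.15066700e-01,
         8.01923482e-02],
       [ 9.99999958e-01, -2.74177406e-04, -9.46738398e-05,
         4.81888170e-04],
       [ 0.00000000e+00,  0.00000000e+00,  0.00000000e+00,
         1.00000000e+00]])} 0.0187
```

View pics/top0.png

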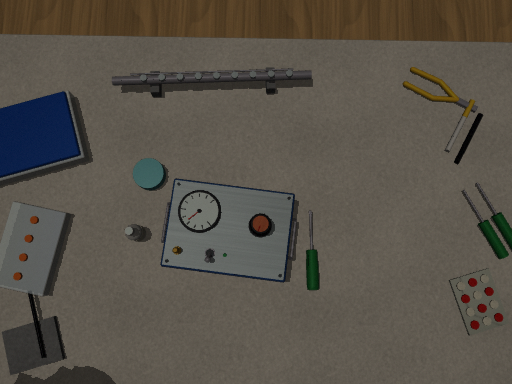

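View pics/side0.png

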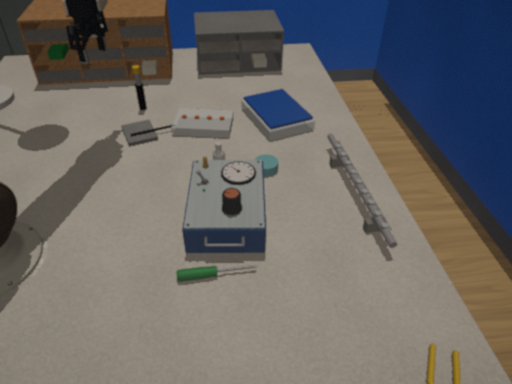

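```bash
cat > h.py <<'E'
import numpy as np,cv2
from scipy.spatial.transform import Rotation as R
from workcell import bot
def pose(n,o=None):
    m=bot.camera_model(n)
    if n=="wrist":
        T=np.eye(4);T[:3,:3]=R.from_euler('xyz',o['tcp_rot'],degrees=True).as_matrix();T[:3,3]=o['ee_pos'];T=T@m['mount']
    else:
        T=np.eye(4);T[:3,:3]=R.from_euler('xyz',m['attitude'],degrees=True).as_matrix();T[:3,3]=m['origin']
    return m,T
def atz(n,u,v,z,o=None):
    m,T=pose(n,o); r=T[:3,:3]@[(u-m['cx'])/m['fx'],(v-m['cy'])/m['fy'],1]
    return T[:3,3]+r*(z-T[2,3])/r[2]
def pt(n,u,v,d,o=None):
    m,T=pose(n,o); return T[:3,3]+T[:3,:3]@np.array([(u-m['cx'])/m['fx'],(v-m['cy'])/m['fy'],1])*d
def proj(n,P,o=None):
    m,T=pose(n,o); c=np.linalg.inv(T)@np.append(P,1); return np.array([m['fx']*c[0]/c[2]+m['cx'],m['fy']*c[1]/c[2]+m['cy']])
def crop(p,u0,v0,u1,v1,k,name):
    cv2.imwrite(name,cv2.resize(p[v0:v1,u0:u1],None,fx=k,fy=k,interpolation=cv2.INTER_CUBIC))
E
python3 - <<'E'
from h import *
p=cv2.imread('pics/top0.png');d=np.load('pics/top0.npy')
crop(p,150,165,310,290,5,'pics/c0.png')
for u,v in [(230,255),(245,200),(185,240),(275,260),(261,224)]: print(u,v,pt('top',u,v,d[v,u]))
p=cv2.imread('pics/side0.png'); crop(p,165,130,295,285,3.8,'pics/c1.png')
E
```

```text
230 255 [0.48969332 0.06819465 0.08325661]
245 200 [0.60063903 0.04026043 0.08263527]
185 240 [0.51806819 0.15861707 0.08309272]
275 260 [ 0.48110391 -0.0211306   0.08609356]
261 224 [0.54807715 0.00851915 0.12914182]
```

View pics/c0.png

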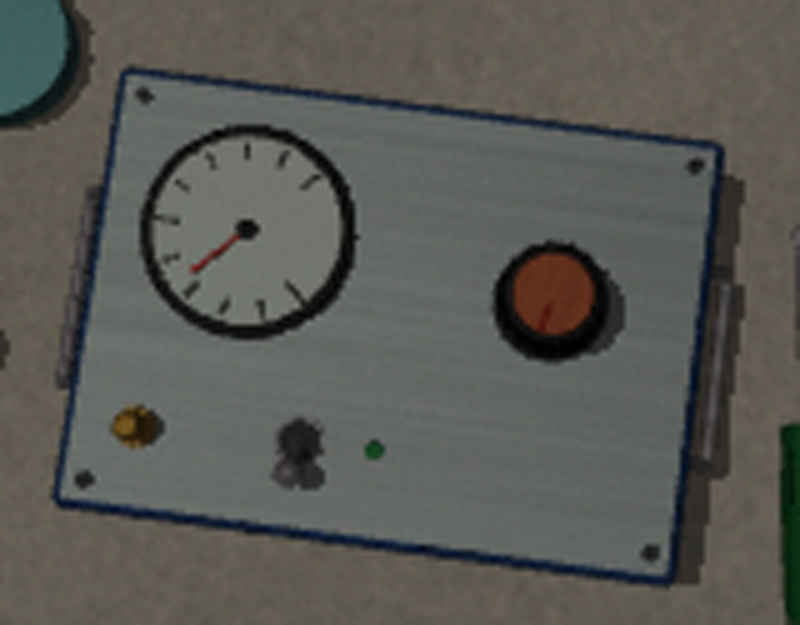

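View pics/c1.png

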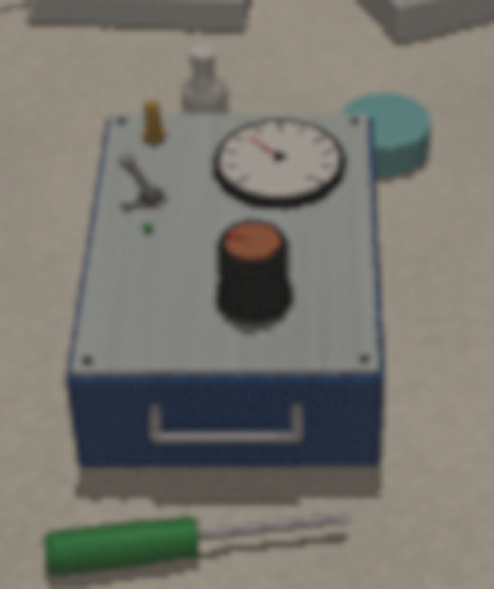

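Run:
```python
from h import *
q=lambda a:((a[0]+.5)/5-.5+150,(a[1]+.5)/5-.5+165)
C=[atz('top',*q(a),.085)[:2] for a in [(125,70),(720,145),(669,582),(57,503)]]
C=np.array(C)
print(C,[np.linalg.norm(C[i]-C[(i+1)%4]) for i in range(4)])
model=np.array([[90,125],[90,-125],[-90,-125],[-90,125]])/1e3
c=C.mean(0); H=(model).T@(C-c); U,S,Vt=np.linalg.svd(H); Rm=Vt.T@U.T
yaw=np.arctan2(Rm[1,0],Rm[0,0]); print(c,np.degrees(yaw),np.linalg.norm(Rm@Rm.T-np.eye(2)), np.linalg.norm(C-c-model@Rm.T,axis=1))
def P(x,y,z): return np.append(c+Rm@[x,y],.085+z)
for n,a in dict(knobtop=(.015,-.062,.045),tip=(-.052-.0130,.030,.031),gauge=(.028,.062,.01),barb=(-.055,.095,.028),piv=(-.052,.03,.004)).items():
    w=P(*a); print(n,w,(proj('top',w)-[150,165])*5,(proj('side',w)-[165,130])*3.8)
# knob top from image
print(atz('top',*q((553,293)),.130), atz('top',*q((247,230)),.095))
```

```text
[[ 0.64208411  0.18421535]
 [ 0.61493756 -0.05813297]
 [ 0.4404938  -0.03797317]
 [ 0.46776367  0.2037488 ]] [np.float64(0.24386398889649724), np.float64(0.17560479553211095), np.float64(0.24325533674188915), np.float64(0.17541143915822419)]
[0.54131978 0.0729645 ] -6.440931660200391 3.511583606378188e-16 [0.00392921 0.0036759  0.00412344 0.00398063]
knobtop [0.54927002 0.00967316 0.13      ] [552.07039324 291.62479121] [252.43234654 242.12035203]
tip [0.48009543 0.11006677 0.116     ] [286.37508622 471.74899613] [126.32132501 162.25917799]
gauge [0.57609814 0.13143215 0.095     ] [244.7227644 228.0076188] [278.51339018 156.77654994]
barb [0.49732393 0.1735347  0.113     ] [123.25917723 424.19260587] [150.37514849 103.99589057]
piv [0.49301337 0.10860845 0.089     ] [297.24069138 439.69471432] [150.37820706 196.15903045]
[0.54950254 0.01008388 0.13      ] [0.57610287 0.13132202 0.095     ]
```

```bash
cat >> h.py <<'E'
def go(target):
    o=bot.get_obs(); Rt=R.from_euler('xyz',o['tcp_rot'],degrees=True).as_matrix()
    return (Rt.T@(np.array(target)-o['ee_pos'])*100).round(2)
def st():
    o=bot.get_obs(); Rt=R.from_euler('xyz',o['tcp_rot'],degrees=True).as_matrix()
    print('t',round(o['time'],2),'q',o['q'].round(1),'p',o['ee_pos'].round(4),'zdir',np.degrees(np.arctan2(Rt[1,2],Rt[0,2])).round(2),'x',Rt[:,0].round(3),'F',o['wrist_force'].round(2),'T',o['torque'].round(3),'op',round(o['opening'],4)); return o,Rt
E
python3 - <<'E'
from h import *
o,Rt=st(); print(Rt.round(3)); print(go([.5494,.0099,.190]))
E
```

```text
t 0.1 q [67.2  5.  10.  95.1 -0.  90. ] p [0.2135 0.5066 0.2306] zdir 67.15 x [-0.    -0.001 -1.   ] F [ 0.41 -0.15  0.26] T [ 0.015 -0.045 -0.01 ] op 0.0852
[[-0.    -0.922  0.388]
 [-0.001  0.388  0.922]
 [-1.    -0.    -0.001]]
[  4.11 -50.24 -32.73]
```

Request:
{"fn": "play_rows", "kwargs": {"rows": [[[0,-4,-2.5],-7,6.5],[[0,-8,-5],-14,6.5],[[0,-12,-8],-21,6.5],[[0,-16,-10.5],-28,6.5],[[0,-20,-13],-35,6.5],[[0,-24,-15.5],-42,6.5],[[0,-28,-18],-49,6.5],[[0,-32,-21],-56,6.5],[[0,-36,-23.5],-63,6.5],[[0,-40,-26],-70,6.5],[[0,-44,-28.5],-77,6.5],[[0,-48,-31],-84,6.5]], "squeeze": 20}}

```text
time: 1.1
ee_pos: [0.4632, 0.1397, 0.2312]
tcp_rot: [32.5, 90.0, 175.8]
wrist_force: [1.0, 0.8, 0.2]
opening: 0.0652
```

Run:
```python
from h import *
st(); print(go([.5494,.0099,.190]))
```

```text
t 1.1 q [ 16.8  -4.1   1.   95.    0.  -36.5] p [0.4632 0.1397 0.2312] zdir 143.3 x [-0.  0. -1.] F [1.03 0.84 0.23] T [ 0.041  0.035 -0.01 ] op 0.0652
[  4.12   5.26 -14.67]
```

Request:
{"fn": "play_rows", "kwargs": {"rows": [[[0,0,0],0,6.5],[[0,0,0],0,6.5],[[0,0,0],0,6.5]]}}

```text
time: 1.35
ee_pos: [0.4625, 0.1414, 0.231]
tcp_rot: [37.8, 90.0, -179.3]
wrist_force: [-0.8, -0.3, -0.5]
opening: 0.0649
```

Run:
```python
from h import *
st(); print(go([.5494,.0099,.200]))
```

```text
t 1.35 q [ 17.   -4.1   1.   95.1   0.  -35.9] p [0.4625 0.1414 0.231 ] zdir 142.85 x [-0.001 -0.    -1.   ] F [-0.79 -0.26 -0.51] T [ 0.006 -0.02   0.008] op 0.0649
[  3.09   5.23 -14.87]
```

Request:
{"fn": "play_rows", "kwargs": {"rows": [[[0.5,1.1,-3],-5,6.5],[[1,2.2,-6],-10,6.5],[[1.5,3.3,-9],-15,6.5],[[2.2,4.3,-12],-20,6.5],[[3.1,5.2,-14.9],-20,6.5],[[3.1,5.2,-14.9],-20,6.5],[[3.1,5.2,-14.9],-20,6.5],[[3.1,5.2,-14.9],-20,6.5]]}}

```text
time: 2.02
ee_pos: [0.5499, 0.0115, 0.2004]
tcp_rot: [-15.4, 90.0, 147.6]
wrist_force: [-1.1, -0.1, 0.1]
opening: 0.0646
```

Run:
```python
from h import *
o,_=st(); print(go([.5494,.0099,.200]))
p,d=bot.camera('wrist'); cv2.imwrite('pics/w1.png',p)
print(proj('wrist',np.array([.5494,.0099,.130]),o))
```

```text
t 2.02 q [  1.2   4.5   6.1  91.7   0.  -71.8] p [0.5499 0.0115 0.2004] zdir 163.0 x [-0.  0. -1.] F [-1.14 -0.13  0.13] T [-0.008  0.012  0.024] op 0.0646
[0.04 0.17 0.  ]
[256.35315875 202.13187825]
```

View pics/w1.png

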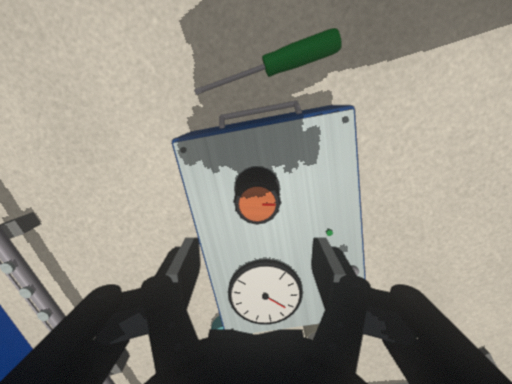

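Run:
```python
from h import *
p=cv2.imread('pics/w1.png'); crop(p,217,155,297,235,7,'pics/w1c.png')
```

```text
(no output)
```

View pics/w1c.png

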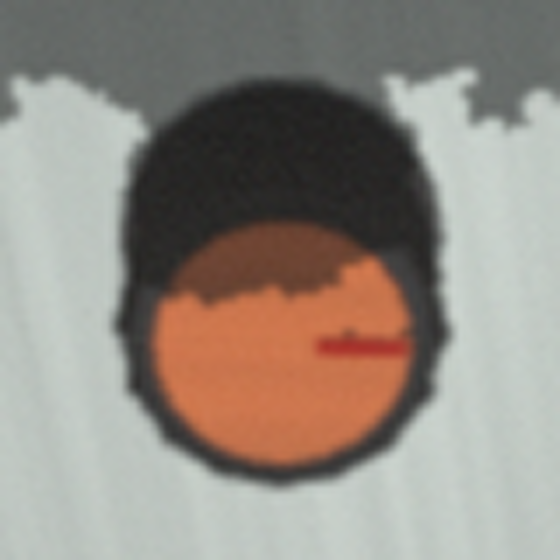

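Run:
```python
from h import *
o,Rt=st()
q=lambda a:((a[0]+.5)/7-.5+217,(a[1]+.5)/7-.5+155)
c=atz('wrist',*q((283,343)),.130,o); a=atz('wrist',*q((320,346)),.130,o);b=atz('wrist',*q((408,346)),.130,o)
L=atz('wrist',*q((152,343)),.130,o);Rr=atz('wrist',*q((414,343)),.130,o);print(np.linalg.norm(Rr-L))
print(c,np.degrees(np.arctan2(*(b-c)[1::-1])),np.degrees(np.arctan2(*(b-a)[1::-1])))
print(proj('wrist',a,o),go([c[0],c[1],.2]))
# top: mark in c0 (553,293)center;  (542,330) to (551,303)
k=lambda a:((a[0]+.5)/5-.5+150,(a[1]+.5)/5-.5+165)
c=atz('top',*k((553,293)),.130);b=atz('top',*k((542,330)),.130);print(np.degrees(np.arctan2(*(b-c)[1::-1])))
```

```text
t 2.07 q [  1.2   4.4   6.1  91.7   0.  -71.8] p [0.55   0.0117 0.2008] zdir 163.05 x [ 0.  0. -1.] F [0.56 0.05 0.43] T [0.06  0.029 0.012] op 0.065
0.03179398668687193
[0.54937314 0.01161261 0.13      ] 161.56217609965427 163.03103034473315
[262.28571429 204.        ] [0.08 0.02 0.05]
164.14273343206366
```

Request:
{"fn": "play_rows", "kwargs": {"rows": [[[2.5,0.1,0],0,6.5],[[5,0.1,0],0,6.5],[[7.5,0.1,0],0,6.5],[[9,0.1,0],0,6.5],[[10,0.1,0],0,6.5],[[10,0.1,0],0,5.5],[[10,0.1,0],0,5]]}}

```text
time: 2.65
ee_pos: [0.55, 0.01, 0.1011]
tcp_rot: [-158.9, 90.0, 4.1]
wrist_force: [-0.4, 0.6, 0.7]
opening: 0.0501
```

Run:
```python
from h import *
o,_=st(); print(go([.5494,.0109,.1]))
p,d=bot.camera('wrist'); cv2.imwrite('pics/w2.png',p)
p,d=bot.camera('side'); crop(p,165,130,295,285,3.8,'pics/s2.png')
```

```text
t 2.65 q [  1.    4.4  -4.9  80.6   0.  -72. ] p [0.55   0.01   0.1011] zdir 163.05 x [ 0.001  0.    -1.   ] F [-0.37  0.61  0.69] T [-0.002 -0.039  0.059] op 0.0501
[ 0.11 -0.07  0.09]
```

View pics/w2.png

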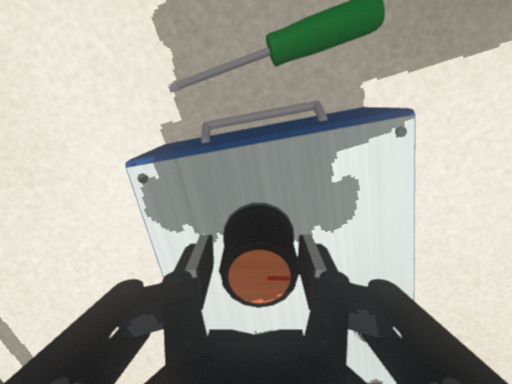

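View pics/s2.png

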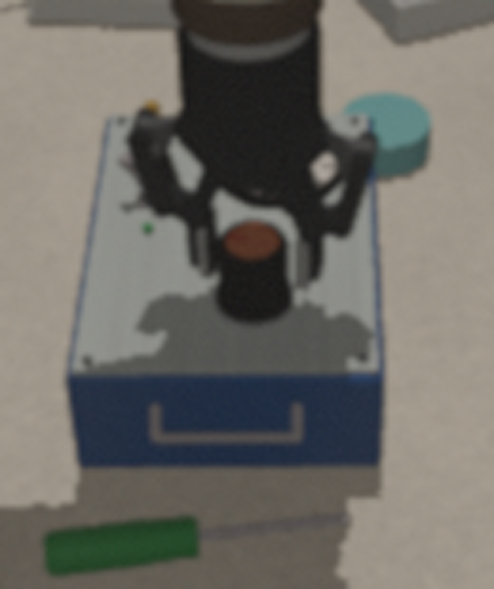

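Request:
{"fn": "play_rows", "kwargs": {"rows": [[[0.1,-0.05,0.1],0,4.6],[[0.1,-0.05,0.1],0,4.2],[[0.1,-0.05,0.1],0,3.9],[[0.1,-0.05,0.1],0,3.6],[[0.1,-0.05,0.1],0,3.6],[[0.1,-0.05,0.1],0,3.6]], "squeeze": 20}}

```text
time: 3.25
ee_pos: [0.5485, 0.0105, 0.1004]
tcp_rot: [-35.0, 89.9, 128.0]
wrist_force: [-7.7, 3.9, 8.0]
opening: 0.039
```

Run:
```python
from h import *
o,_=st()
```

```text
t 3.25 q [  1.1   4.3  -5.2  80.6   0.1 -71.9] p [0.5485 0.0105 0.1004] zdir 163.01 x [-0.001  0.001 -1.   ] F [-7.67  3.87  8.  ] T [ 0.586  1.655 -0.015] op 0.039
```

Request:
{"fn": "play_rows", "kwargs": {"rows": [[[-0.05,0,0.1],0,3.6],[[-0.05,0,0.1],0,3.6],[[-0.05,0,0.1],0,3.6]]}}

```text
time: 3.5
ee_pos: [0.5484, 0.0106, 0.1004]
tcp_rot: [-116.5, 90.0, 46.5]
wrist_force: [-3.2, 2.6, 5.7]
opening: 0.0395
```

Run:
```python
from h import *
o,_=st()
```

```text
t 3.5 q [  1.1   4.2  -5.2  80.6   0.  -71.9] p [0.5484 0.0106 0.1004] zdir 163.0 x [ 0.     0.001 -1.   ] F [-3.17  2.65  5.71] T [0.603 0.678 0.013] op 0.0395
```

Request:
{"fn": "play_rows", "kwargs": {"rows": [[[-0.05,0,0.05],2,3.6],[[-0.05,-0.03,0.05],4,3.6],[[-0.05,-0.03,0.05],6,3.6],[[-0.05,-0.03,0.05],8,3.6],[[-0.05,-0.03,0.05],8,3.6]]}}

```text
time: 3.92
ee_pos: [0.5482, 0.0107, 0.1004]
tcp_rot: [-171.2, 90.0, -16.3]
wrist_force: [-0.1, 0.3, 1.0]
opening: 0.0393
```

Run:
```python
from h import *
o,_=st()
```

```text
t 3.92 q [  1.1   4.1  -5.3  80.6  -0.  -63.8] p [0.5482 0.0107 0.1004] zdir 154.9 x [ 0.001 -0.    -1.   ] F [-0.06  0.26  0.96] T [ 0.155  0.015 -0.032] op 0.0393
```

Request:
{"fn": "play_rows", "kwargs": {"rows": [[[0,0,0],4,3.6],[[0,0,0],8,3.6],[[0,0,0],12,3.6],[[0,0,0],15,3.6],[[0,0,0],15,3.6]]}}

```text
time: 4.33
ee_pos: [0.548, 0.0107, 0.1004]
tcp_rot: [-110.1, 90.0, 29.8]
wrist_force: [-0.5, 1.4, 1.8]
opening: 0.039
```

Run:
```python
from h import *
o,_=st()
p,d=bot.camera('wrist'); cv2.imwrite('pics/w3.png',p[180:360,160:360])
cv2.imwrite('pics/w3.png',cv2.resize(p[220:320,200:320],None,fx=5,fy=5,interpolation=cv2.INTER_CUBIC))
```

```text
t 4.33 q [  1.1   4.1  -5.3  80.6   0.  -48.8] p [0.548  0.0107 0.1004] zdir 139.93 x [ 0.  0. -1.] F [-0.46  1.41  1.81] T [0.266 0.253 0.021] op 0.039
```

View pics/w3.png

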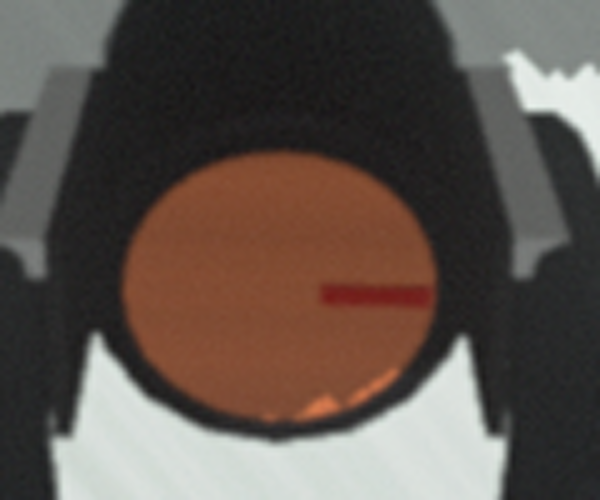

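Request:
{"fn": "play_rows", "kwargs": {"rows": [[[0,0,0],4,3.6],[[0,0,0],8,3.6],[[0,0,0],12,3.6],[[0,0,0],16,3.6],[[0,0,0],20,3.6],[[0,0,0],22,3.6],[[0,0,0],22,3.6]]}}

```text
time: 4.97
ee_pos: [0.5478, 0.011, 0.1004]
tcp_rot: [0.4, 90.0, 118.4]
wrist_force: [-2.6, 3.6, 4.0]
opening: 0.0393
```

Run:
```python
from h import *
o,_=st()
```

```text
t 4.97 q [  1.1   4.1  -5.3  80.6   0.  -26.9] p [0.5478 0.011  0.1004] zdir 118.06 x [-0.     0.001 -1.   ] F [-2.62  3.6   3.97] T [ 0.663  0.613 -0.099] op 0.0393
```

Request:
{"fn": "play_rows", "kwargs": {"rows": [[[0,0,0],1,3.6],[[0,0,0],2,3.6],[[0,0,0],3,3.6],[[0,0,0],3,3.6]]}}

```text
time: 5.3
ee_pos: [0.5478, 0.011, 0.1004]
tcp_rot: [0.6, 90.0, 115.6]
wrist_force: [-3.4, 4.1, 3.4]
opening: 0.0396
```

Run:
```python
from h import *
o,_=st()
```

```text
t 5.3 q [  1.1   4.1  -5.3  80.6   0.  -23.9] p [0.5478 0.011  0.1004] zdir 115.05 x [-0.     0.001 -1.   ] F [-3.37  4.08  3.42] T [0.785 0.733 0.148] op 0.0396
```

Request:
{"fn": "play_rows", "kwargs": {"rows": [[[-0.05,0.03,0.12],0,3.6],[[-0.05,0.03,0.12],0,3.6],[[-0.05,0.03,0.12],0,3.6]]}}

```text
time: 5.55
ee_pos: [0.5476, 0.0112, 0.1005]
tcp_rot: [-174.7, 89.9, -59.6]
wrist_force: [4.0, -2.4, -3.7]
opening: 0.0392
```

Run:
```python
from h import *
o,_=st()
for i in range(3):
  p,d=bot.camera('wrist');o,_=st()
cv2.imwrite('pics/w4.png',cv2.resize(p[220:320,200:320],None,fx=5,fy=5,interpolation=cv2.INTER_CUBIC))
```

```text
t 5.55 q [  1.2   4.1  -5.4  80.5  -0.1 -23.8] p [0.5476 0.0112 0.1005] zdir 115.02 x [ 0.001 -0.001 -1.   ] F [ 4.02 -2.42 -3.68] T [-0.595 -0.872  0.112] op 0.0392
t 5.6 q [  1.2   4.1  -5.4  80.6  -0.1 -23.8] p [0.5476 0.0112 0.1005] zdir 115.0 x [ 0.001 -0.001 -1.   ] F [ 4.19 -2.25 -5.21] T [-0.752 -0.945  0.101] op 0.0397
t 5.65 q [  1.2   4.1  -5.4  80.5  -0.1 -23.8] p [0.5476 0.0112 0.1005] zdir 115.0 x [ 0.001 -0.001 -1.   ] F [ 4.62 -3.3  -4.38] T [-0.713 -0.963  0.148] op 0.0394
t 5.7 q [  1.2   4.1  -5.4  80.6  -0.1 -23.8] p [0.5476 0.0111 0.1005] zdir 114.99 x [ 0.001 -0.001 -1.   ] F [ 5.41 -2.93 -4.55] T [-0.665 -0.968  0.09 ] op 0.0395
```

View pics/w4.png

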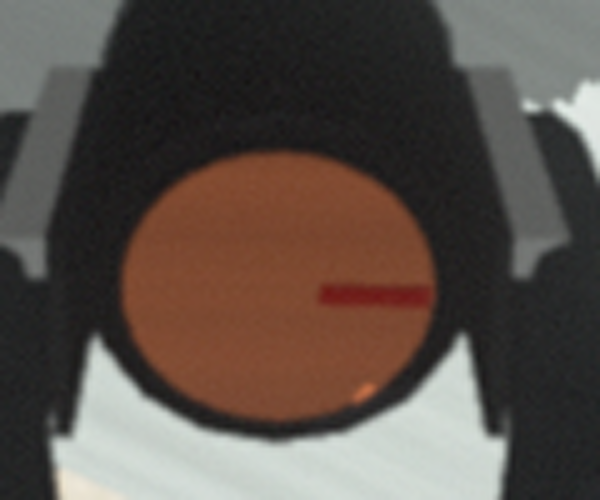

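Request:
{"fn": "play_rows", "kwargs": {"rows": [[[0.03,-0.03,-0.05],1,3.6],[[0.03,-0.03,-0.05],2,3.6],[[0.03,-0.03,-0.05],2,3.6]]}}

```text
time: 5.95
ee_pos: [0.5476, 0.0112, 0.1005]
tcp_rot: [143.8, 90.0, -103.3]
wrist_force: [1.4, -1.4, -1.5]
opening: 0.0394
```

Run:
```python
from h import *
o,_=st()
```

```text
t 5.95 q [  1.2   4.1  -5.3  80.6  -0.  -21.7] p [0.5476 0.0112 0.1005] zdir 112.9 x [-0. -0. -1.] F [ 1.39 -1.36 -1.49] T [-0.521 -0.355  0.102] op 0.0394
```

Request:
{"fn": "play_rows", "kwargs": {"rows": [[[0,0,0],1,3.6],[[0,0,0],2,3.6],[[0,0,0],2,3.6]]}}

```text
time: 6.2
ee_pos: [0.5476, 0.0112, 0.1005]
tcp_rot: [150.5, 90.0, -98.6]
wrist_force: [1.3, -2.7, -2.5]
opening: 0.0392
```

Run:
```python
from h import *
o,_=st()
```

```text
t 6.2 q [  1.2   4.1  -5.3  80.6  -0.  -19.7] p [0.5476 0.0112 0.1005] zdir 110.9 x [-0. -0. -1.] F [ 1.28 -2.66 -2.53] T [-0.667 -0.395 -0.001] op 0.0392
```

Request:
{"fn": "play_rows", "kwargs": {"rows": [[[0,0,0],1,3.6],[[0,0,0],2,3.6],[[0,0,0],2,3.6]]}}

```text
time: 6.45
ee_pos: [0.5476, 0.0113, 0.1005]
tcp_rot: [161.7, 90.0, -89.4]
wrist_force: [1.8, -3.4, -3.0]
opening: 0.039
```

Run:
```python
from h import *
o,_=st()
```

```text
t 6.45 q [  1.2   4.1  -5.3  80.6  -0.  -17.7] p [0.5476 0.0113 0.1005] zdir 108.89 x [ 0. -0. -1.] F [ 1.83 -3.39 -2.96] T [-0.816 -0.407 -0.04 ] op 0.039
```

Request:
{"fn": "play_rows", "kwargs": {"rows": [[[0.03,0,-0.05],3,3.6],[[0.03,0,-0.05],6,3.6],[[0.03,0,-0.05],9,3.6],[[0.03,0,-0.05],11,3.6],[[0.03,0,-0.05],11,3.6]]}}

```text
time: 6.87
ee_pos: [0.5476, 0.0114, 0.1004]
tcp_rot: [4.5, 89.9, 102.4]
wrist_force: [0.1, 0.9, 1.1]
opening: 0.0393
```

Run:
```python
from h import *
o,_=st()
```

```text
t 6.87 q [ 1.2  4.1 -5.3 80.6  0.1 -6.8] p [0.5476 0.0114 0.1004] zdir 97.91 x [-0.     0.001 -1.   ] F [0.1  0.87 1.08] T [-0.062  0.07  -0.112] op 0.0393
```

Request:
{"fn": "play_rows", "kwargs": {"rows": [[[0,0,0],1.5,3.6],[[0,0,0],3,3.6],[[0,0,0],3,3.6]]}}

```text
time: 7.12
ee_pos: [0.5476, 0.0114, 0.1004]
tcp_rot: [5.8, 89.9, 100.9]
wrist_force: [-1.7, 1.7, 1.9]
opening: 0.0397
```

Run:
```python
from h import *
o,_=st()
```

```text
t 7.12 q [ 1.2  4.1 -5.3 80.6  0.1 -3.9] p [0.5476 0.0114 0.1004] zdir 95.03 x [-0.     0.001 -1.   ] F [-1.72  1.68  1.85] T [0.239 0.144 0.075] op 0.0397
```

Request:
{"fn": "play_rows", "kwargs": {"rows": [[[0,0,0],1,3.6],[[0,0,0],2,3.6],[[0,0,0],2,3.6]]}}

```text
time: 7.37
ee_pos: [0.5476, 0.0114, 0.1004]
tcp_rot: [10.2, 89.9, 103.2]
wrist_force: [-2.7, 3.7, 3.4]
opening: 0.0394
```

Run:
```python
from h import *
o,_=st()
```

```text
t 7.37 q [ 1.2  4.1 -5.3 80.6  0.1 -1.8] p [0.5476 0.0114 0.1004] zdir 92.97 x [-0.     0.001 -1.   ] F [-2.69  3.67  3.44] T [0.791 0.478 0.086] op 0.0394
```

Request:
{"fn": "play_rows", "kwargs": {"rows": [[[0,0,0],1,3.6],[[0,0,0],2,3.6],[[0,0,0],2,3.6]]}}

```text
time: 7.62
ee_pos: [0.5476, 0.0114, 0.1004]
tcp_rot: [10.1, 89.9, 101.0]
wrist_force: [-2.7, 4.6, 3.5]
opening: 0.0391
```

Run:
```python
from h import *
o,_=st()
```

```text
t 7.62 q [ 1.2  4.1 -5.3 80.6  0.1  0.2] p [0.5476 0.0114 0.1004] zdir 90.95 x [-0.     0.001 -1.   ] F [-2.74  4.59  3.47] T [0.984 0.593 0.091] op 0.0391
```

Request:
{"fn": "play_rows", "kwargs": {"rows": [[[0,0,0],1,3.6],[[0,0,0],2,3.6],[[0,0,0],2,3.6]]}}

```text
time: 7.87
ee_pos: [0.5476, 0.0115, 0.1004]
tcp_rot: [9.2, 89.9, 98.2]
wrist_force: [-2.5, 6.1, 3.6]
opening: 0.0394
```

Run:
```python
from h import *
o,_=st()
```

```text
t 7.87 q [ 1.2  4.1 -5.3 80.6  0.1  2.2] p [0.5476 0.0115 0.1004] zdir 88.95 x [-0.     0.001 -1.   ] F [-2.48  6.09  3.64] T [0.972 0.565 0.021] op 0.0394
```

Request:
{"fn": "play_rows", "kwargs": {"rows": [[[-0.03,0.03,0.07],3,3.6],[[-0.03,0.03,0.07],6,3.6],[[-0.03,0.03,0.07],9,3.6],[[-0.03,0.03,0.07],12,3.6],[[-0.03,0.03,0.07],14,3.6],[[-0.03,0.03,0.07],14,3.6]]}}

```text
time: 8.37
ee_pos: [0.5476, 0.0118, 0.1004]
tcp_rot: [-0.9, 90.0, 74.0]
wrist_force: [-1.1, 3.6, 0.7]
opening: 0.0391
```

Run:
```python
from h import *
o,_=st()
```

```text
t 8.37 q [ 1.2  4.1 -5.3 80.6  0.  16.3] p [0.5476 0.0118 0.1004] zdir 74.89 x [ 0.  0. -1.] F [-1.06  3.56  0.73] T [ 0.56  -0.008 -0.095] op 0.0391
```

Request:
{"fn": "play_rows", "kwargs": {"rows": [[[0,0,0],1.5,3.6],[[0,0,0],3,3.6],[[0,0,0],3,3.6]]}}

```text
time: 8.62
ee_pos: [0.5476, 0.0118, 0.1005]
tcp_rot: [-9.1, 90.0, 62.9]
wrist_force: [0.5, 3.7, 0.4]
opening: 0.0389
```

Run:
```python
from h import *
o,_=st()
```

```text
t 8.62 q [ 1.2  4.1 -5.3 80.6  0.  19.2] p [0.5476 0.0118 0.1005] zdir 72.01 x [ 0.  0. -1.] F [0.52 3.7  0.45] T [ 0.666 -0.011  0.074] op 0.0389
```

Request:
{"fn": "play_rows", "kwargs": {"rows": [[[0,0,0],1,3.6],[[0,0,0],2,3.6],[[0,0,0],2,3.6]]}}

```text
time: 8.87
ee_pos: [0.5476, 0.0118, 0.1005]
tcp_rot: [-15.4, 90.0, 54.6]
wrist_force: [0.9, 4.3, -0.8]
opening: 0.0393
```

Run:
```python
from h import *
o,_=st()
```

```text
t 8.87 q [ 1.2  4.1 -5.3 80.6  0.  21.3] p [0.5476 0.0118 0.1005] zdir 69.96 x [ 0.  0. -1.] F [ 0.95  4.28 -0.8 ] T [ 0.842 -0.152  0.155] op 0.0393
```

Request:
{"fn": "play_rows", "kwargs": {"rows": [[[0,0,0],1,3.6],[[0,0,0],1.5,3.6],[[0,0,0],1.5,3.6]]}}

```text
time: 9.12
ee_pos: [0.5476, 0.0118, 0.1005]
tcp_rot: [-11.3, 90.0, 57.1]
wrist_force: [2.0, 4.7, -1.0]
opening: 0.039
```

Run:
```python
from h import *
o,_=st()
```

```text
t 9.12 q [ 1.2  4.1 -5.3 80.6  0.  22.8] p [0.5476 0.0118 0.1005] zdir 68.45 x [ 0.  0. -1.] F [ 2.01  4.71 -1.05] T [ 0.934 -0.191  0.129] op 0.039
```

Request:
{"fn": "play_rows", "kwargs": {"rows": [[[0,0,0],1,3.6],[[0,0,0],1,3.6],[[0,0,0],1,3.6]]}}

```text
time: 9.37
ee_pos: [0.5477, 0.0118, 0.1005]
tcp_rot: [-18.2, 90.0, 49.3]
wrist_force: [1.6, 5.5, -0.9]
opening: 0.0394
```

Run:
```python
from h import *
o,_=st()
```

```text
t 9.37 q [ 1.2  4.1 -5.3 80.6  0.  23.7] p [0.5477 0.0118 0.1005] zdir 67.48 x [ 0.  0. -1.] F [ 1.56  5.51 -0.87] T [ 0.895 -0.272  0.205] op 0.0394
```

Run:
```python
from h import *
for i in range(3):
  p,d=bot.camera('wrist');o,_=st()
cv2.imwrite('pics/w5.png',cv2.resize(p[220:320,200:320],None,fx=5,fy=5,interpolation=cv2.INTER_CUBIC))
```

```text
t 9.42 q [ 1.2  4.1 -5.3 80.6  0.  23.7] p [0.5477 0.0118 0.1004] zdir 67.49 x [ 0.  0. -1.] F [ 2.39  4.9  -1.99] T [ 1.02  -0.318  0.176] op 0.0391
t 9.47 q [ 1.2  4.1 -5.3 80.6  0.  23.7] p [0.5477 0.0118 0.1005] zdir 67.48 x [ 0.  0. -1.] F [ 1.65  5.67 -0.3 ] T [ 0.95  -0.271  0.132] op 0.0395
t 9.52 q [ 1.2  4.1 -5.3 80.6  0.  23.7] p [0.5477 0.0118 0.1004] zdir 67.48 x [ 0.  0. -1.] F [ 1.83  5.5  -1.28] T [ 0.984 -0.302  0.162] op 0.0394
```

View pics/w5.png

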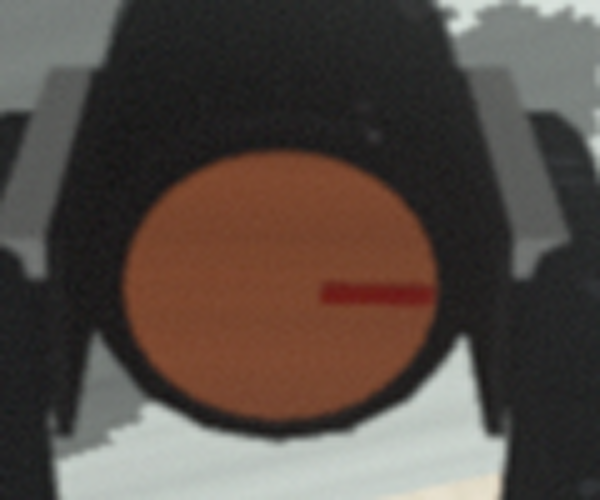

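Request:
{"fn": "play_rows", "kwargs": {"rows": [[[0,0,0],1,3.6],[[0,0,0],1.5,3.6],[[0,0,0],1.5,3.6]]}}

```text
time: 9.77
ee_pos: [0.5477, 0.0118, 0.1005]
tcp_rot: [-21.9, 90.0, 44.1]
wrist_force: [2.9, 5.2, -0.1]
opening: 0.0395
```

Run:
```python
from h import *
o,_=st()
for i in range(2):
  p,d=bot.camera('wrist');o,_=st()
```

```text
t 9.77 q [ 1.2  4.1 -5.3 80.6  0.  25.3] p [0.5477 0.0118 0.1005] zdir 65.96 x [ 0.  0. -1.] F [ 2.88  5.23 -0.15] T [ 0.933 -0.298  0.239] op 0.0395
t 9.82 q [ 1.2  4.1 -5.3 80.6  0.  25.2] p [0.5477 0.0118 0.1005] zdir 65.98 x [ 0.  0. -1.] F [ 2.21  4.12 -1.14] T [ 0.937 -0.266  0.187] op 0.0392
t 9.87 q [ 1.2  4.1 -5.3 80.6  0.  25.2] p [0.5477 0.0118 0.1004] zdir 65.99 x [ 0.  0. -1.] F [ 0.89  5.01 -1.04] T [ 0.884 -0.329  0.233] op 0.0394
```

Request:
{"fn": "play_rows", "kwargs": {"rows": [[[0,0,0],0.7,3.6],[[0,0,0],1.3,3.6],[[0,0,0],1.3,3.6]]}}

```text
time: 10.12
ee_pos: [0.5477, 0.0118, 0.1005]
tcp_rot: [-25.3, 90.0, 39.4]
wrist_force: [2.7, 5.0, -0.5]
opening: 0.039
```

Run:
```python
from h import *
o,_=st()
for i in range(2):
  p,d=bot.camera('wrist');o,_=st()
```

```text
t 10.12 q [ 1.2  4.1 -5.3 80.6  0.  26.6] p [0.5477 0.0118 0.1005] zdir 64.66 x [ 0.  0. -1.] F [ 2.73  5.02 -0.45] T [ 0.924 -0.297  0.356] op 0.039
t 10.17 q [ 1.2  4.1 -5.3 80.6  0.  26.5] p [0.5477 0.0118 0.1005] zdir 64.69 x [ 0.  0. -1.] F [ 1.95  5.6  -1.42] T [ 0.964 -0.281  0.304] op 0.0395
t 10.22 q [ 1.2  4.1 -5.3 80.6  0.  26.5] p [0.5477 0.0118 0.1005] zdir 64.69 x [ 0.  0. -1.] F [ 2.87  4.68 -0.83] T [ 0.921 -0.313  0.334] op 0.0394
```

Request:
{"fn": "play_rows", "kwargs": {"rows": [[[0,0,0.03],-3,3.6],[[0,0,0.05],-7,3.6],[[0,0,0.05],-11,3.6],[[0,0,0.05],-15,3.6],[[0,0,0.05],-19,3.6],[[0,0,0.05],-23,3.6],[[0,0,0.05],-27,3.6],[[0,0,0.05],-31,3.6],[[0,0,0.05],-31,3.6]]}}

```text
time: 10.97
ee_pos: [0.5476, 0.0115, 0.1005]
tcp_rot: [162.2, 89.9, -101.9]
wrist_force: [0.7, 0.2, 1.6]
opening: 0.0395
```

Run:
```python
from h import *
o,_=st()
```

```text
t 10.97 q [ 1.2  4.1 -5.3 80.6 -0.1 -4.6] p [0.5476 0.0115 0.1005] zdir 95.81 x [-0.    -0.001 -1.   ] F [0.7  0.18 1.58] T [-0.098  0.036 -0.066] op 0.0395
```

Now 44.7° more to zdir 140.5.

Request:
{"fn": "play_rows", "kwargs": {"rows": [[[0,0,0],-4,3.6],[[0,0,0],-8,3.6],[[0,0,0],-12,3.6],[[0,0,0],-16,3.6],[[0,0,0],-20,3.6],[[0,0,0],-24,3.6],[[0,0,0],-28,3.6],[[0,0,0],-32,3.6],[[0,0,0],-36,3.6],[[0,0,0],-40,3.6],[[0,0,0],-43,3.6],[[0,0,0],-45,3.6]]}}

```text
time: 11.97
ee_pos: [0.5479, 0.0108, 0.1005]
tcp_rot: [139.2, 89.9, -80.2]
wrist_force: [3.2, -3.4, -0.6]
opening: 0.0394
```

Request:
{"fn": "play_rows", "kwargs": {"rows": [[[0,0,0],0,3.6],[[0,0,0],0,3.6]]}}

```text
time: 12.13
ee_pos: [0.5479, 0.0109, 0.1005]
tcp_rot: [138.6, 89.9, -80.9]
wrist_force: [2.6, -6.4, -1.0]
opening: 0.0396
```

Run:
```python
from h import *
o,_=st()
p,d=bot.camera('wrist');o,_=st()
cv2.imwrite('pics/w6.png',cv2.resize(p[220:320,200:320],None,fx=5,fy=5,interpolation=cv2.INTER_CUBIC))
```

```text
t 12.13 q [  1.2   4.1  -5.3  80.6  -0.1 -49.2] p [0.5479 0.0109 0.1005] zdir 140.45 x [ 0.    -0.002 -1.   ] F [ 2.62 -6.41 -1.  ] T [-1.13  -0.471  0.023] op 0.0396
t 12.18 q [  1.2   4.1  -5.3  80.6  -0.1 -49.2] p [0.548  0.0109 0.1005] zdir 140.44 x [ 0.    -0.002 -1.   ] F [ 1.5  -5.59 -0.75] T [-1.154 -0.489  0.007] op 0.039
```

View pics/w6.png

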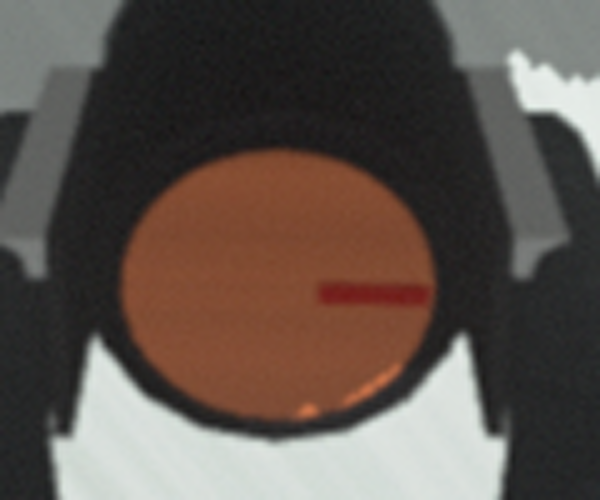

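Request:
{"fn": "play_rows", "kwargs": {"rows": [[[0,0.04,-0.07],0,3.6],[[0,0.04,-0.07],0,3.6],[[0,0.04,-0.07],0,4.3],[[0,0.04,-0.07],0,5],[[0,0.04,-0.07],0,5.6],[[0,0.04,-0.07],0,6],[[0,0.04,-0.07],0,6]]}}

```text
time: 12.77
ee_pos: [0.548, 0.0114, 0.1005]
tcp_rot: [-27.4, 90.0, 113.3]
wrist_force: [1.0, 0.2, 0.5]
opening: 0.0598
```

Request:
{"fn": "play_rows", "kwargs": {"rows": [[[-1,0,0],0,6],[[-3,0,0],0,6],[[-6,0,0],0,6],[[-8,0,0],0,6],[[-10,0,0],0,6],[[-10,0,0],0,6],[[-10,0,0],0,6]]}}

```text
time: 13.35
ee_pos: [0.5486, 0.0114, 0.2022]
tcp_rot: [-138.7, 89.8, 2.0]
wrist_force: [0.0, 0.0, -0.1]
opening: 0.06
```

Run:
```python
from h import *
o,_=st()
p,d=bot.camera('wrist');cv2.imwrite('pics/w7.png',p); crop(p,217,155,297,235,7,'pics/w7c.png')
```

```text
t 13.35 q [  1.2   4.1   5.9  91.7   0.  -49.5] p [0.5486 0.0114 0.2022] zdir 140.7 x [ 0.003  0.    -1.   ] F [ 0.01  0.04 -0.1 ] T [-0.03  -0.092  0.008] op 0.06
```

View pics/w7c.png

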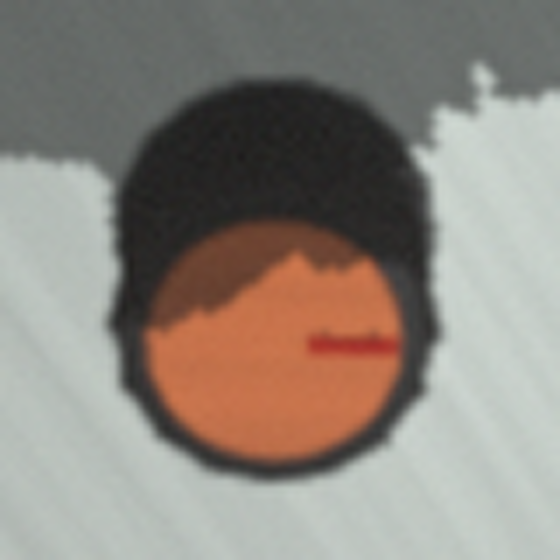

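View pics/w7.png

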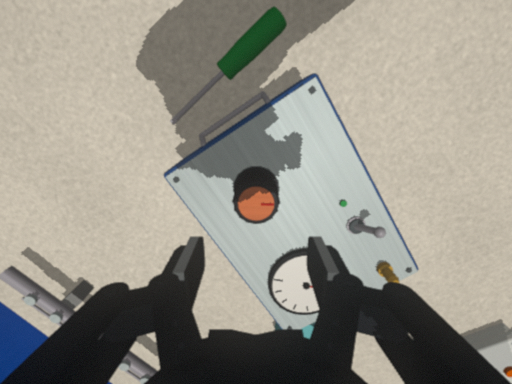

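```bash
cat >> h.py <<'E'
cc=np.array([.54132,.07296]);th=np.radians(-6.44);Rm=np.array([[np.cos(th),-np.sin(th)],[np.sin(th),np.cos(th)]])
def L2W(x,y,z): return np.append(cc+Rm@[x,y],.085+z)
def W2L(P): return np.append(Rm.T@(np.array(P[:2])-cc),P[2]-.085)
E
python3 - <<'E'
from h import *
w=L2W(-.100,.030,.115);print(w,go(w))
E
```

```text
[0.44531589 0.11398696 0.2       ] [ 0.08 -1.43 14.46]
```

Request:
{"fn": "play_rows", "kwargs": {"rows": [[[0,0,2],6,5],[[0,-0.3,4],12,4],[[0,-0.6,6],18,3],[[0,-0.9,8],24,2],[[0,-1.2,10.5],31,1],[[0,-1.4,13],38,0],[[0,-1.4,14.5],45,0],[[0,-1.4,14.5],51,0],[[0,-1.4,14.5],57,0],[[0,-1.4,14.5],57,0],[[0,-1.4,14.5],57,0]]}}

```text
time: 14.32
ee_pos: [0.4443, 0.114, 0.1997]
tcp_rot: [109.4, 89.9, -166.7]
wrist_force: [-0.5, 0.4, 0.6]
opening: 0.0001
```

Run:
```python
from h import *
o,_=st(); print(W2L(o['ee_pos']))
p,d=bot.camera('wrist');cv2.imwrite('pics/w8.png',p)
print(proj('wrist',L2W(-.065,.03,.031),o))
print(go(L2W(-.100,.030,.022)))
```

```text
t 14.32 q [14.4 -7.9 -6.1 91.9  0.  20.5] p [0.4443 0.114  0.1997] zdir 83.88 x [-0.001 -0.    -1.   ] F [-0.5   0.37  0.65] T [ 0.03  -0.039 -0.056] op 0.0001
[-0.10099712  0.02985156  0.114728  ]
[255.10067519 234.48935098]
[ 9.28 -0.09  0.02]
```

View pics/w8.png

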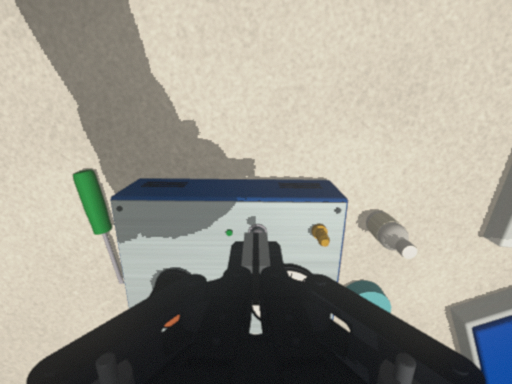

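Request:
{"fn": "play_rows", "kwargs": {"rows": [[[2.5,0,0],0,0],[[5,0,0],0,0],[[7,0,0],0,0],[[8.5,0,0],0,0],[[9.3,0,0],0,0],[[9.3,0,0],0,0],[[9.3,0,0],0,0]]}}

```text
time: 14.95
ee_pos: [0.4447, 0.1139, 0.1077]
tcp_rot: [108.8, 90.0, -167.5]
wrist_force: [-0.4, 1.0, 1.1]
opening: 0.0004
```

Run:
```python
from h import *
o,_=st(); print(W2L(o['ee_pos']))
p,d=bot.camera('wrist');crop(p,176,150,336,270,4,'pics/w9.png')
print((proj('wrist',L2W(-.065,.03,.031),o)-[176,150])*4)
p,d=bot.camera('side');crop(p,165,130,265,215,6,'pics/s9.png')
```

```text
t 14.95 q [ 14.4  -8.1 -16.4  81.8   0.   20.6] p [0.4447 0.1139 0.1077] zdir 83.75 x [-0. -0. -1.] F [-0.36  1.01  1.11] T [-0.019 -0.053 -0.012] op 0.0004
[-0.10060446  0.02982634  0.02274105]
[316.40526655 614.74013191]
```

View pics/w9.png

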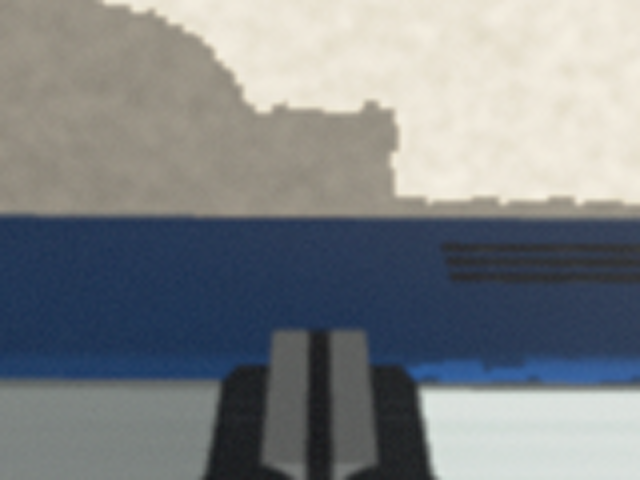

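View pics/s9.png

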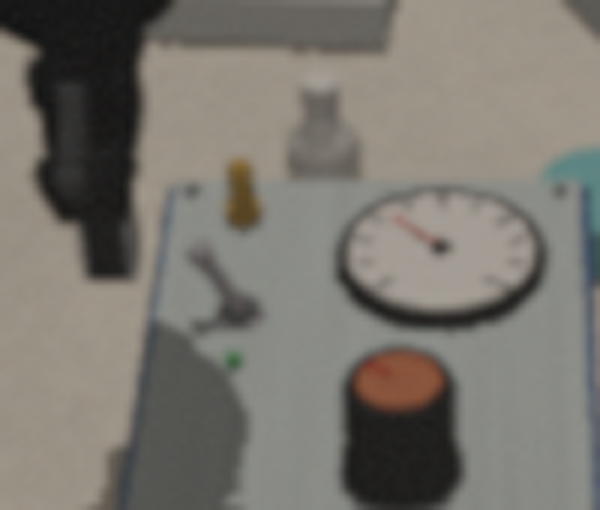

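Request:
{"fn": "play_rows", "kwargs": {"rows": [[[0,-0.7,0],0,0],[[0,-1.4,0],0,0],[[0,-1.8,0],0,0],[[0,-2.2,0],0,0],[[0,-2.6,0],0,0],[[0,-3,0],0,0],[[0,-3.4,0],0,0],[[0,-3.8,0],0,0],[[0,-4.2,0],0,0],[[0,-4.2,0],0,0]]}}

```text
time: 15.88
ee_pos: [0.487, 0.1093, 0.1073]
tcp_rot: [174.5, 90.0, -101.8]
wrist_force: [0.3, 0.3, 0.0]
opening: -0.0003
```

Run:
```python
from h import *
o,_=st(); print(W2L(o['ee_pos']))
p,d=bot.camera('side');crop(p,165,130,265,215,6,'pics/s10.png')
```

```text
t 15.88 q [ 12.6  -2.6 -11.3  81.3  -0.   19. ] p [0.487  0.1093 0.1073] zdir 83.69 x [-0. -0. -1.] F [0.34 0.33 0.  ] T [0.017 0.071 0.036] op -0.0003
[-0.05800447  0.02998576  0.02226016]
```

View pics/s10.png

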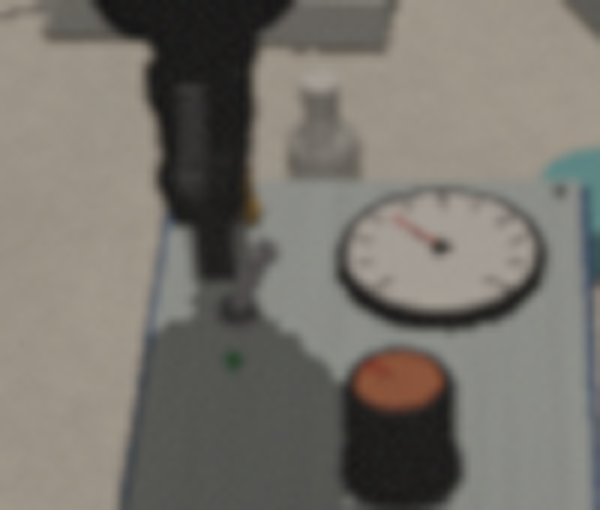

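Request:
{"fn": "play_rows", "kwargs": {"rows": [[[0,-0.1,0],0,0],[[0,-0.2,0],0,0],[[0,-0.25,0],0,0],[[0,-0.25,0],0,0]]}}

```text
time: 16.27
ee_pos: [0.4886, 0.1091, 0.1074]
tcp_rot: [98.9, 90.0, -177.4]
wrist_force: [-2.9, -0.7, -0.3]
opening: -0.0001
```

Run:
```python
from h import *
o,_=st(); print(W2L(o['ee_pos']))
p,d=bot.camera('side');crop(p,165,130,265,215,6,'pics/s11.png')
for x in (-.065,-.042,-.039): print((proj('side',L2W(x,.03,.031))-[165,130])*6)
```

```text
t 16.27 q [ 12.6  -2.4 -11.1  81.3   0.   18.9] p [0.4886 0.1091 0.1074] zdir 83.7 x [-0.001 -0.    -1.   ] F [-2.86 -0.73 -0.3 ] T [0.028 0.516 0.001] op -0.0001
[-0.05647514  0.02999274  0.02236532]
[199.45416112 256.20740624]
[258.56723774 255.98484388]
[266.2732597  255.95583049]
```

View pics/s11.png

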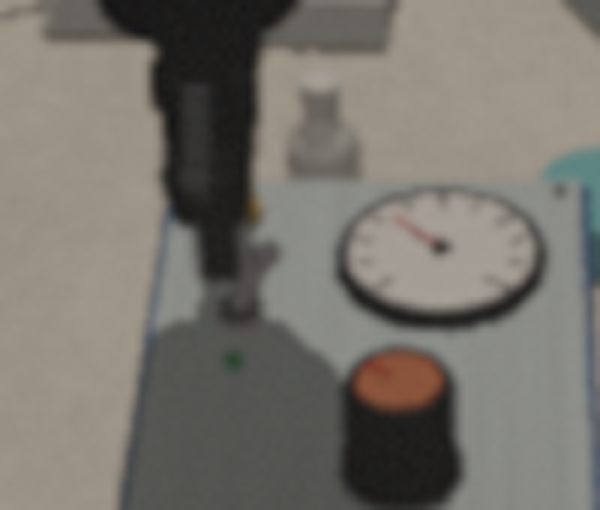

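Request:
{"fn": "play_rows", "kwargs": {"rows": [[[0,-0.1,0],0,0],[[0,-0.1,0],0,0]]}}

```text
time: 16.48
ee_pos: [0.489, 0.109, 0.1072]
tcp_rot: [93.9, 89.9, 177.6]
wrist_force: [-6.3, 0.6, 1.6]
opening: -0.0
```

Run:
```python
from h import *
o,_=st(); print(W2L(o['ee_pos']))
```

```text
t 16.48 q [ 12.6  -2.2 -11.   81.4   0.   18.8] p [0.489  0.109  0.1072] zdir 83.71 x [-0.002  0.    -1.   ] F [-6.27  0.61  1.58] T [0.156 1.351 0.064] op -0.0
[-0.05604903  0.02997619  0.02220222]
```

Request:
{"fn": "play_rows", "kwargs": {"rows": [[[0,0.5,0],0,0],[[0,2,0],0,0],[[0,4,0],0,0],[[0,6,0],0,0],[[-3,7,0],0,0],[[-7,8,0],0,0],[[-10,10,0],0,0],[[-10,13,0],0,0],[[-10,13,0],0,0],[[-10,13,0],0,0]]}}

```text
time: 17.32
ee_pos: [0.3606, 0.1236, 0.2086]
tcp_rot: [-68.6, 89.8, 15.1]
wrist_force: [-0.0, -0.0, -0.2]
opening: 0.0
```

Run:
```python
from h import *
o,_=st()
p,d=bot.camera('side');crop(p,165,130,295,285,3.8,'pics/s12.png')
p,d=bot.camera('top');crop(p,120,150,330,300,3.8,'pics/t12.png');crop(p,235,200,285,250,10,'pics/t12k.png')
```

```text
t 17.32 q [ 18.9 -18.6 -13.8  94.6  -0.   25.2] p [0.3606 0.1236 0.2086] zdir 83.75 x [ 0.003  0.001 -1.   ] F [-0.02 -0.01 -0.23] T [0.027 0.034 0.024] op 0.0
```

View pics/s12.png

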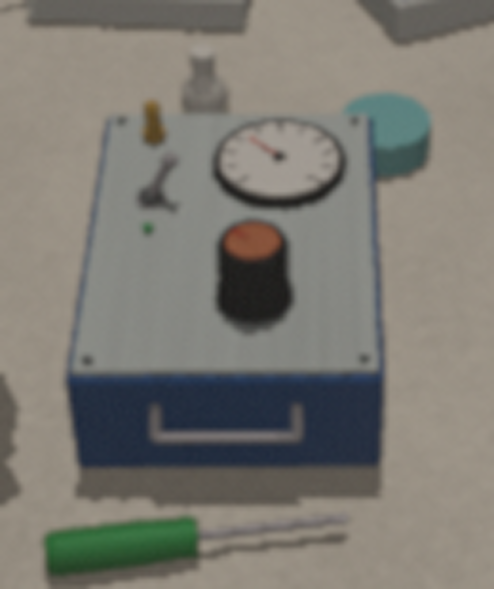

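View pics/t12.png

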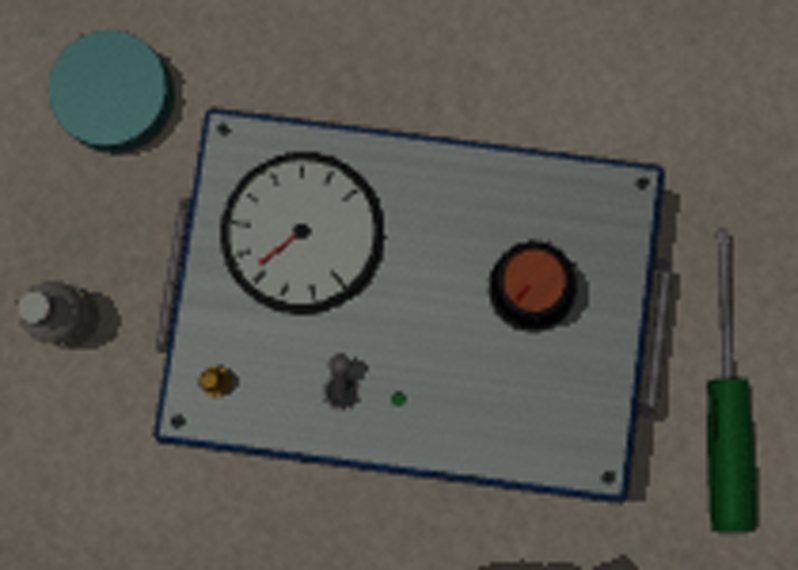

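View pics/t12k.png

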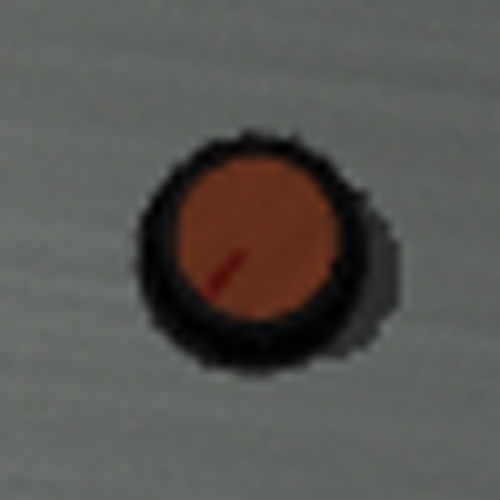

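Run:
```python
from h import *
print(bot.job_done())
```

```text
the job is handed in; nothing more can be done
None
```

The leak tester is set: the knob is three clicks open from its closed stop, the pump switch is on, and I handed the job in at about 17.4 s.

- **Knob:** It passed its clicks at about 0.1 N m. Four clicks (about 90°) clockwise from where it started, the torque kept rising, to about 0.33 N m (highest reading 0.36) at 8° past the last click. I took that as the closed stop. I then turned it back to exactly three clicks open, where the torque was near zero, and let go. After release, the wrist and top cameras both showed its red mark about 22.5° clockwise of where it began. That matches four clicks open at the start and three now.
- **Switch:** I pushed it over with closed fingers until the force rose to about 6 N at its end. The top and side pictures show the bat leaning to +x.
- **Other things:** The glue bottle, tin and screwdriver look unmoved in the last pictures, and the arm stood clear, with about 0.2 N on the wrist.

**Disagreements:** The top and wrist cameras differed by about 1.7 mm on the knob's centre. I settled this by adjusting the grip on the force readings. While gripping, sideways forces on the wrist peaked at about 8.6 N. No check failed.

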